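# Steady a rocking machine stand with its wedge shim

### The job

The tattoo machine stand rocks because one of its four rubber feet has come off: press down on the corners of its steel base plate with the fingertips until you find the one that gives, and push that corner's wedge shim in under the plate until it is snug. Then press down firmly on that corner again to check that it no longer gives, and let go. Only touch and push, do not pick anything up, and leave the other three shims and everything else where they are.

Things in the scene. Friction and masses are not known exactly. Their poses are not given: they have to be found in the camera images.
- plate: tattoo machine stand, about 3.3 kg, one rigid loose piece: steel base plate 240 (x) by 200 (y) by 8 mm on rubber feet 8 mm high; top face 16 mm above the bench. Origin: plate centre at bench height; x away from the robot (turned up to 0.25 rad), y left. Its middle (45 mm each way in x, 62 in y) carries a cap rack and a machine rest up to 52 mm above the plate, the corners are bare. Over 15 N sideways can shift it
- corner_near_left (a point): point to press: top face of the plate at its near left corner (near = towards the robot), 25 mm in from both edges, 16 mm above the bench. Three corners stand on a foot (24 mm across, centred 30 mm in from both edges) and give under 1 mm at 15 N; one, any of the four, has no foot: it stays level by the weight of the stand but tips down 6 mm here under 3 to 6 N, and comes back when let go
- heel_near_left (a point): near left corner's loose black wedge shim, flat on the bench 6 to 20 mm outside the plate's left edge, in line with the foot's place: 70 long, 30 wide, 3 thick at its thin end (to the plate), 14 at the heel. Point: middle of the heel's face, 7 mm up; x points to the thin end. Where the foot is missing it wedges tight about 32 mm past the plate's edge (5 to 10 N) and stays; a foot stops it at 18 mm
- corner_near_right (a point): point to press: top face of the plate at its near right corner (near = towards the robot), 25 mm in from both edges, 16 mm above the bench. Three corners stand on a foot (24 mm across, centred 30 mm in from both edges) and give under 1 mm at 15 N; one, any of the four, has no foot: it stays level by the weight of the stand but tips down 6 mm here under 3 to 6 N, and comes back when let go
- heel_near_right (a point): near right corner's loose black wedge shim, flat on the bench 6 to 20 mm outside the plate's right edge, in line with the foot's place: 70 long, 30 wide, 3 thick at its thin end (to the plate), 14 at the heel. Point: middle of the heel's face, 7 mm up; x points to the thin end. Where the foot is missing it wedges tight about 32 mm past the plate's edge (5 to 10 N) and stays; a foot stops it at 18 mm
- corner_far_left (a point): point to press: top face of the plate at its far left corner (far = away from it), 25 mm in from both edges, 16 mm above the bench. Three corners stand on a foot (24 mm across, centred 30 mm in from both edges) and give under 1 mm at 15 N; one, any of the four, has no foot: it stays level by the weight of the stand but tips down 6 mm here under 3 to 6 N, and comes back when let go
- heel_far_left (a point): far left corner's loose black wedge shim, flat on the bench 6 to 20 mm outside the plate's left edge, in line with the foot's place: 70 long, 30 wide, 3 thick at its thin end (to the plate), 14 at the heel. Point: middle of the heel's face, 7 mm up; x points to the thin end. Where the foot is missing it wedges tight about 32 mm past the plate's edge (5 to 10 N) and stays; a foot stops it at 18 mm
- corner_far_right (a point): point to press: top face of the plate at its far right corner (far = away from it), 25 mm in from both edges, 16 mm above the bench. Three corners stand on a foot (24 mm across, centred 30 mm in from both edges) and give under 1 mm at 15 N; one, any of the four, has no foot: it stays level by the weight of the stand but tips down 6 mm here under 3 to 6 N, and comes back when let go
- heel_far_right (a point): far right corner's loose black wedge shim, flat on the bench 6 to 20 mm outside the plate's right edge, in line with the foot's place: 70 long, 30 wide, 3 thick at its thin end (to the plate), 14 at the heel. Point: middle of the heel's face, 7 mm up; x points to the thin end. Where the foot is missing it wedges tight about 32 mm past the plate's edge (5 to 10 N) and stays; a foot stops it at 18 mm
- salve_jar: low round jar, amber with a white lid, 48 mm across, 38 mm high, standing beside the left edge of the plate between the two shims there; loose, leave it alone. Origin at the middle of its underside
- spanner: small open-ended spanner, 95 mm long, lying beside the right edge of the plate between the two shims there; loose, leave it alone. Origin at the middle of its underside (of its handle's and jaws' length)
- tape_roll: roll of paper tape, 60 mm across, 18 mm high, lying flat beyond the far edge of the plate; loose, leave it alone. Origin at the middle of its underside
- ink_bottle: black ink bottle with a dropper tip, 38 mm across, 120 mm high, to the left of the work; loose, leave it alone. Origin at the middle of its underside
- ink_bottle_2: grey-blue ink bottle with a dropper tip, 38 mm across, 120 mm high, to the right of the work; loose, leave it alone. Origin at the middle of its underside
- pen_pot: white ceramic pot of pens, 76 mm across, 85 mm high (pens to 150 mm), to the right of the work; loose, leave it alone. Origin at the middle of its underside
Mind the look-alikes: they are no part of the job. Leave any red or turquoise look-alike of the part that bears heel_near_right alone.

How it is judged:
By the outcome, as a careful person would: the job done as asked, in the order asked, and still so for the second after the job is handed in, with the robot touching nothing.
It also fails if it takes over 64 s, if anything falls off the work surface, if the arm or the gripper's body presses on something with over 40 N, if the wrist force passes 120 N, or if a joint passes its speed limit or range.

### The arm

A 6-joint arm with a two-finger parallel gripper is mounted at the origin on the work surface. World frame = base frame: x ahead of the robot, y to its left, z up, the work surface at z = 0. Lengths are in m, angles in rad, forces in N, time in s.
With the tool pointing down it reaches from about 0.325 to 0.9 m from the base axis. Payload 3.5 kg.
Tool frame: the origin (TCP) lies at the very end of the fingers, on their centre line; the grasp point (between the pads) lies 19 mm behind it (ctrl.hold_point_z is the distance from the TCP to the grasp point, in m); z points along the fingers, y is the line along which they close (so a half turn about z gives the same grasp; the last joint's range is limited). The gripper opens to 85 mm and grips with 20 to 120 N. Pads are 22 mm wide; open, the fingers measure 114 mm over their backs; the gripper's body (76 mm by 85 mm) begins 54 mm behind the grasp point. The pads swing forward as they close: fully open they stand 13 mm farther back than shut.
Start: joints at [-1.225, 0.276, -0.026, 1.268, 0, 1.467], TCP at [0.271, -0.563, 0.231] pointing down, gripper open.
Joint ranges: [-3.12, 3.12], [-0.85, 1.88], [-1.08, 1.24], [-1.95, 2.15], [-1.57, 1.53], [-3.14, 3.14]. Speed limits (rad/s): [2.57, 2.57, 3.14, 3.14, 3.14, 3.14].

### API

Orientations are given as a rotation vector (axis times angle).
In Python, from station import ctrl, optics, nets gives the robot as it stands. The module is installed in compiled form; this text tells all that it offers.
- The arm moves only by the shell command python3 -m creep 'ROWS' [OPENING] [FORCE]. ROWS is JSON, one flat list of numbers, 6 for each row, row after row: the shift along the world's x, y, z as a fraction of full scale, then the turn, a rotation vector about the world's x, y, z as a fraction of full scale. A call has 1 to 12 rows; each row is the pose to reach, as a shift and turn from the pose commanded when the call began, turning the shorter way round; what a row does not reach only later rows make up. Full scale, the value 1, is 150 mm for a shift and pi rad for a turn. A row lasts 1/10 s, in which the tool goes at most 50 mm and 8.59 degrees, less where a joint would pass 70% of its speed; a pose out of reach is approached as far as the arm can. A call with a number of a shift or a turn outside -1 to 1 is refused whole. A call with a gripper value outside its range is refused whole. OPENING is the opening, from 0 (shut) to 1 (fully open), set as the call begins (- or left out, the last holds). The fingers move at their own pace and stop on an object; FORCE is the grip in N (left out, the last holds). Time passes only in rows, so rows that repeat a pose let the fingers close. It gives the time, the measured TCP pose, the force, the opening and the grip force at its end, in the units of the state.
- ctrl.state(): the state, without advancing time (a new reading comes with each control period).
- optics.camera(name): name is "scene" or "top" or "wrist"; returns (picture, depth): 384x512x3 uint8, blue, green, red; 384x512 float32, m along the optical axis (not along the pixel's ray), 0 where there is no reading.
- optics.get_calibration(name): a dict with "K" (3x3 intrinsics, pixels), "rvec" (rotation vector, rad) and "tvec" (3), from world to camera coordinates, as OpenCV has them. Camera axes: x right, y down, z forward; pixel columns grow to the right and rows downward; lengths in m; the calibration is good to about 2 mm. A picture is of the moment at which its call begins: read the wrist's pose just before it. get_calibration takes no time and is no camera call; for the wrist camera it gives the pose at the moment of the call.
- ctrl.finish_job(): hands the job in; it is judged then, once.
Trained networks look in the newest picture that a camera, given by its name, has taken for a name from the list of things; names that differ only in an ending like _2 or _b are one class to them, and where a whole thing is asked for, a point or a joint stands for the part that bears it (a point fixed in the world has none). Each returns a list of dicts, best first, with "p" (0 to 1); they miss things now and then, are a little off and sometimes report something else, mostly with a low value. They report only what shows in the picture. A call takes as long as a camera call. They do not tell look-alikes from the thing itself.
- nets.look_for(camera, target): "extent" ([centre column, centre row, width, height] in pixels, round what is visible of it).
The state is a dict: "t": time; "joint_pos": joint angles; "dq": joint speeds; "effort": joint torques, N m; "ee_pos": TCP position; "ee_rot": TCP orientation; "ft_force": force on the tool from outside, world axes, zero at the start; "moment": the same for the moment, N m; "opening": finger opening in m; "finger_force": force on a finger pad.
Only numpy, scipy, OpenCV 4.12 (cv2) and the standard library are available. Lean on these libraries where they do the work, as an engineer would, in place of code of your own. Each camera call takes 0.05 s, during which the arm holds its last target. There are 200 camera calls.

## Working session

There is one attempt and no reset: what is moved stays moved. The work goes in short steps, Python scripts to look and compute and a shell command to move; the robot and the scene stay as the last step left them, time stands still between calls to the robot, and variables do not carry over. Pictures are saved under pics/ and viewed, at most 10 in all, crops included, and the job is handed in when it is done.

```bash
mkdir -p pics; cat > h.py <<'E'
import numpy as np, cv2
from station import ctrl, optics, nets
def cal(n):
    c=optics.get_calibration(n); R=cv2.Rodrigues(np.array(c["rvec"],float))[0]; return np.array(c["K"]),R,np.array(c["tvec"],float).ravel()
def world(n,u,v,z):  # ray to plane z
    K,R,t=cal(n); d=R.T@np.linalg.solve(K,[u,v,1]); o=-R.T@t
    return o+d*(z-o[2])/d[2]
def cloud(n,dep):
    K,R,t=cal(n); v,u=np.mgrid[:dep.shape[0],:dep.shape[1]]
    p=np.stack([(u-K[0,2])/K[0,0]*dep,(v-K[1,2])/K[1,1]*dep,dep],-1)
    return (p-t)@R
def pix(n,P):
    K,R,t=cal(n); q=K@(R@np.array(P)+t); return q[:2]/q[2]
E
python3 - <<'E'
from h import *
for n in ["top","scene"]:
    im,d=optics.camera(n); cv2.imwrite(f"pics/{n}0.png",cv2.resize(im,(800,600),interpolation=cv2.INTER_CUBIC)); np.savez(f"{n}0.npz",im=im,d=d)
    K,R,t=cal(n); print(n,K[0,0],-R.T@t)
s=ctrl.state(); print(s["t"],s["ee_pos"],s["ee_rot"],s["ft_force"],s["opening"])
E
```

```text
top 457.16135233144155 [ 0.44771317 -0.02705973  1.4147412 ]
scene 366.13592467817386 [0.92531292 0.58928078 0.7590648 ]
0.1 [ 0.27091346 -0.56242155  0.23021052] [-3.06077112e+00 -6.98571193e-01  4.21379100e-04] [-0.17901015  0.29539501 -0.37919055] 0.08536529007034557
```

View pics/top0.png

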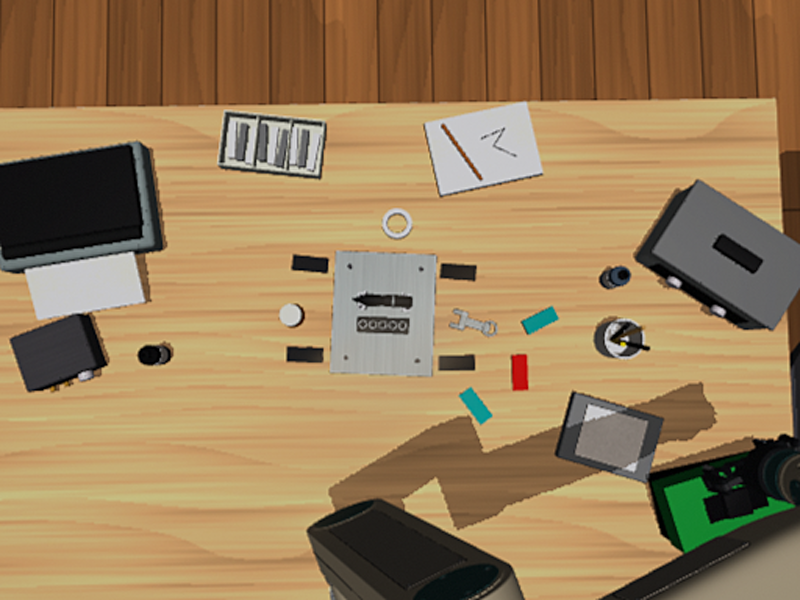

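View pics/scene0.png

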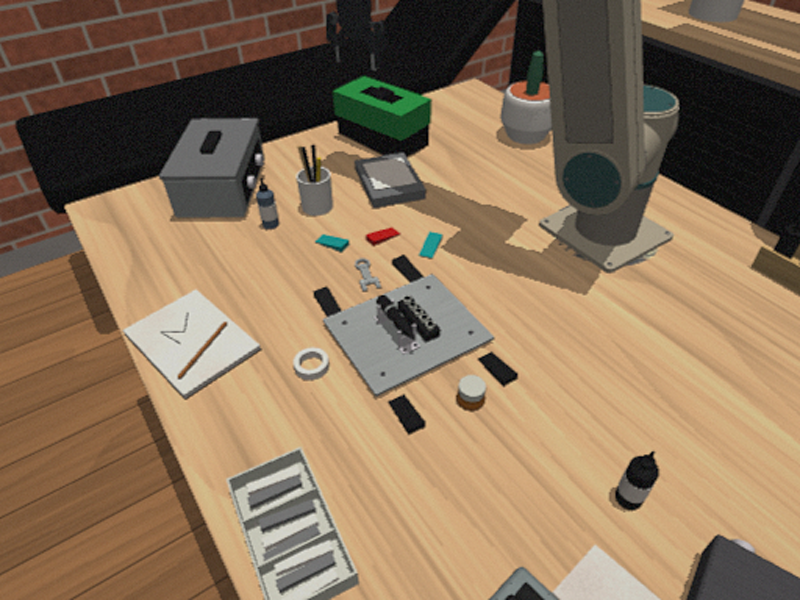

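The top view shows the plate at about (383,314). Four black shims sit at (310,264), (304,354), (458,271) and (457,362). The look-alikes, turquoise at (540,320) and (475,405) and red at (520,372), are to be ignored. The jar is at (291,315) and the spanner at (473,322).

```bash
cat > m.py <<'E'
from h import *
z=np.load("top0.npz"); im,d=z["im"],z["d"]; s=512/800
hsv=cv2.cvtColor(im,cv2.COLOR_BGR2HSV)
def rect(mask,zz,near):
    n,l,st,c=cv2.connectedComponentsWithStats(mask.astype(np.uint8))
    i=min(range(1,n),key=lambda i:np.hypot(*(c[i]-near)) if st[i][4]>60 else 1e9)
    cs=cv2.findContours((l==i).astype(np.uint8),cv2.RETR_EXTERNAL,cv2.CHAIN_APPROX_NONE)[0][0][:,0]
    W=np.array([world("top",u,v,zz)[:2] for u,v in cs])*1000
    r=cv2.minAreaRect(W.astype(np.float32)); return r,cv2.boxPoints(r)
m=(hsv[...,1]<45)&(hsv[...,2]>90)
m[:, :]&=False if False else True
mm=np.zeros_like(m); mm[int(235*s):int(390*s),int(320*s):int(450*s)]=1
r,b=rect(m&mm,.016,np.array([383,314])*s); print("plate",r,b.round(1).tolist())
for nm,p in dict(FL=(310,264),NL=(304,354),FR=(458,271),NR=(457,362)).items():
    r,b=rect(hsv[...,2]<75,.010,np.array(p)*s); print(nm,r,b.round(1).tolist())
for nm,p in dict(jar=(291,315,.038),sp=(473,322,0)).items(): print(nm,world("top",p[0]*s,p[1]*s,p[2]))
E
python3 m.py
```

```text
plate ((526.0447998046875, 5.167999267578125), (199.23590087890625, 239.6276397705078), 86.6911392211914) [[400.70001220703125, -87.4000015258789], [639.9000244140625, -101.19999694824219], [651.4000244140625, 97.69999694824219], [412.20001220703125, 111.5]]
FL ((625.9132080078125, 148.46087646484375), (68.91988372802734, 28.43512535095215), 83.43094635009766) [[607.7999877929688, 115.9000015258789], [636.0999755859375, 112.5999984741211], [644.0, 181.10000610351562], [615.7000122070312, 184.3000030517578]]
NL ((447.3551940917969, 159.63259887695312), (67.57141876220703, 27.509273529052734), 89.14059448242188) [[433.1000061035156, 126.0999984741211], [460.6000061035156, 125.5999984741211], [461.6000061035156, 193.1999969482422], [434.1000061035156, 193.60000610351562]]
FR ((605.673828125, -143.51080322265625), (67.60344696044922, 28.127901077270508), 84.74720001220703) [[588.5999755859375, -175.89999389648438], [616.5999755859375, -178.5], [622.7999877929688, -111.0999984741211], [594.7999877929688, -108.5999984741211]]
NR ((427.62677001953125, -137.34457397460938), (67.50869750976562, 27.494863510131836), 89.1380386352539) [[413.3999938964844, -170.89999389648438], [440.8999938964844, -171.3000030517578], [441.8999938964844, -103.80000305175781], [414.3999938964844, -103.4000015258789]]
jar [0.52260309 0.18181548 0.038     ]
sp [ 0.50546149 -0.17291349  0.        ]
```

```bash
python3 - <<'E'
import cv2
i=cv2.imread("pics/top0.png"); cv2.imwrite("pics/crop.png",cv2.resize(i[230:430,260:560],(800,533),interpolation=cv2.INTER_CUBIC))
E
```

```text
(no output)
```

View pics/crop.png

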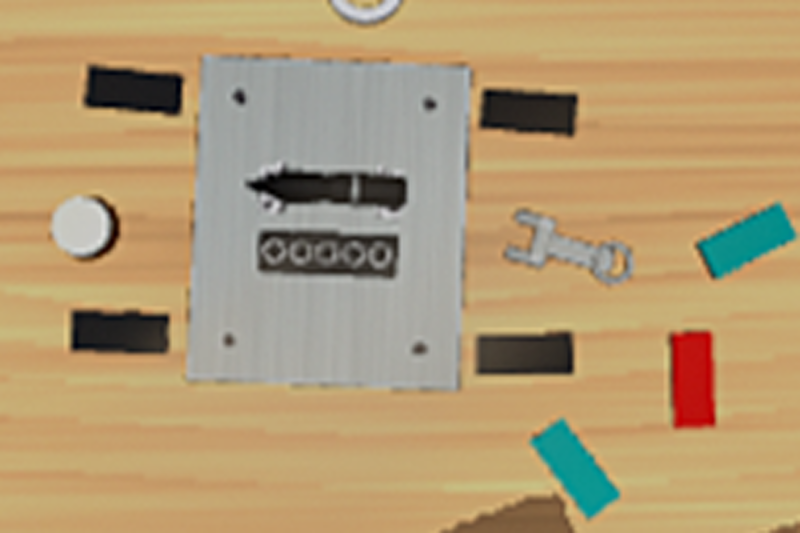

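The crop shows the plate with its four black shims in line with the feet, each separate from the turquoise and red ones. The sizes measured match the description. The corner press points (mm) are NR (427,-64), FR (616,-75), FL (625,75) and NL (435,85). I'll go to NR first, with the fingers shut.

```bash
python3 -m creep '[0.31,1,0,0,0,-0.161, 0.31,1,0,0,0,-0.161, 0.31,1,0,0,0,-0.161, 0.31,1,0,0,0,-0.161, 0.31,1,0,0,0,-0.161]' 0 20
python3 -m creep '[0.31,1,0,0,0,0, 0.31,1,0,0,0,0, 0.31,1,0,0,0,0, 0.31,1,0,0,0,0]'
python3 -m creep '[0.31,1,0,0,0,0, 0.31,1,0,0,0,0, 0.31,1,0,0,0,0, 0.31,1,0,0,0,0]'
python3 -m creep '[0.11,0.32,-0.5,0,0,0, 0.11,0.32,-1,0,0,0, 0.11,0.32,-1,0,0,0, 0.11,0.32,-1,0,0,0, 0.11,0.32,-1,0,0,0]'
```

```text
t: 0.6
ee_pos: [0.3178, -0.411, 0.2309]
ee_rot: [-3.139, 0.085, 0.001]
ft_force: [0.6, -1.0, 0.0]
opening: 0.0123
finger_force: 0.0
t: 1.0
ee_pos: [0.3644, -0.2598, 0.231]
ee_rot: [-3.138, 0.082, 0.001]
ft_force: [0.2, -1.4, 0.3]
opening: -0.0001
finger_force: 0.0
t: 1.4
ee_pos: [0.4118, -0.1103, 0.2314]
ee_rot: [-3.14, 0.08, -0.001]
ft_force: [1.3, 0.3, -0.5]
opening: -0.0
finger_force: 0.0
t: 1.9
ee_pos: [0.4256, -0.0655, 0.0798]
ee_rot: [-3.14, 0.09, 0.008]
ft_force: [-0.4, -0.1, 1.2]
opening: -0.0001
finger_force: 0.0
```

```bash
python3 -m creep '[0,0,-0.2,0,0,0, 0,0,-0.35,0,0,0, 0,0,-0.41,0,0,0, 0,0,-0.41,0,0,0, 0,0,-0.41,0,0,0]' | grep -E "pos|ft"
python3 -m creep '[0,0,-0.013,0,0,0, 0,0,-0.013,0,0,0, 0,0,-0.013,0,0,0]'| grep -E "pos|ft"
python3 -m creep '[0,0,-0.013,0,0,0, 0,0,-0.013,0,0,0, 0,0,-0.013,0,0,0]'| grep -E "pos|ft"
```

```text
ee_pos: [0.429, -0.0662, 0.0215]
ft_force: [1.1, -0.6, 0.3]
ee_pos: [0.4277, -0.0653, 0.0185]
ft_force: [-0.3, -0.0, 0.9]
ee_pos: [0.4275, -0.0652, 0.016]
ft_force: [-0.5, -0.4, 1.9]
```

```bash
python3 -m creep '[0,0,-0.01,0,0,0, 0,0,-0.01,0,0,0, 0,0,-0.01,0,0,0]'| grep -E "pos|ft"
python3 -m creep '[0,0,-0.01,0,0,0, 0,0,-0.01,0,0,0, 0,0,-0.01,0,0,0]'| grep -E "pos|ft"
```

```text
ee_pos: [0.4275, -0.0652, 0.0159]
ft_force: [-5.3, 1.3, 15.7]
ee_pos: [0.4276, -0.0652, 0.0158]
ft_force: [-8.3, 2.6, 30.7]
```

NR is rigid (15 N, then 31 N, with no travel), so it has a foot. Next is FR.

```bash
python3 -m creep '[0,0,0.3,0,0,0, 0,0,0.5,0,0,0, 0.3,-0.03,0.5,0,0,0, 0.6,-0.03,0.5,0,0,0, 0.9,-0.06,0.5,0,0,0, 0.9,-0.06,0.5,0,0,0]' | grep -E "pos|ft"
python3 -m creep '[0.3,0,0,0,0,0, 0.36,0,0,0,0,0, 0.36,0,-0.3,0,0,0, 0.36,0,-0.43,0,0,0, 0.36,0,-0.46,0,0,0, 0.36,0,-0.46,0,0,0, 0.36,0,-0.46,0,0,0]' | grep -E "pos|ft"
python3 -m creep '[0,0,-0.02,0,0,0, 0,0,-0.02,0,0,0, 0,0,-0.02,0,0,0]'| grep -E "pos|ft"
python3 -m creep '[0,0,-0.01,0,0,0, 0,0,-0.01,0,0,0, 0,0,-0.01,0,0,0]'| grep -E "pos|ft"
python3 -m creep '[0,0,-0.01,0,0,0, 0,0,-0.01,0,0,0, 0,0,-0.01,0,0,0]'| grep -E "pos|ft"
```

```text
ee_pos: [0.5689, -0.0753, 0.0885]
ft_force: [0.1, -0.2, 0.5]
ee_pos: [0.617, -0.0744, 0.0202]
ft_force: [-0.6, -0.5, -1.2]
ee_pos: [0.6166, -0.0742, 0.0167]
ft_force: [-0.1, 0.9, 0.8]
ee_pos: [0.6168, -0.0743, 0.0149]
ft_force: [1.1, -0.6, 2.8]
ee_pos: [0.6168, -0.0743, 0.0132]
ft_force: [1.3, -0.2, 2.9]
```

FR seems to give. I'll press a bit further to confirm.

```bash
python3 -m creep '[0,0,-0.013,0,0,0, 0,0,-0.013,0,0,0, 0,0,-0.013,0,0,0]'| grep -E "pos|ft"
python3 -m creep '[0,0,-0.013,0,0,0, 0,0,-0.013,0,0,0, 0,0,-0.013,0,0,0]'| grep -E "pos|ft"
python3 -m creep '[0,0,0.01,0,0,0, 0,0,0.05,0,0,0, 0,0,0.15,0,0,0, 0,0,0.5,0,0,0, 0,0,0.5,0,0,0, 0,0,0.5,0,0,0]'| grep -E "pos|ft"
```

```text
ee_pos: [0.6167, -0.0743, 0.0111]
ft_force: [2.0, -1.7, 3.0]
ee_pos: [0.6168, -0.0744, 0.0101]
ft_force: [1.1, -1.6, 9.1]
ee_pos: [0.6171, -0.0742, 0.0863]
ft_force: [0.7, -0.3, -0.2]
```

FR gives 6 mm at about 3 N and then bottoms out, so it is the corner without a foot. I'll go behind its shim's heel at about (602,-178) mm.

```bash
python3 -m creep '[-0.097,-0.3,0,0,0,0, -0.097,-0.6,0,0,0,0, -0.097,-0.873,0,0,0,0, -0.097,-0.873,0,0,0,0, -0.097,-0.873,-0.3,0,0,0, -0.097,-0.873,-0.48,0,0,0, -0.097,-0.873,-0.535,0,0,0, -0.097,-0.873,-0.545,0,0,0, -0.097,-0.873,-0.545,0,0,0, -0.097,-0.873,-0.545,0,0,0]' | grep -E "pos|ft"
python3 - <<'E'
from h import *
im,d=optics.camera("top"); cv2.imwrite("pics/top1.png",cv2.resize(im[130:260,180:380],(800,520),interpolation=cv2.INTER_CUBIC))
E
```

```text
ee_pos: [0.6018, -0.2047, 0.0026]
ft_force: [-0.3, 0.2, 0.1]
```

View pics/top1.png

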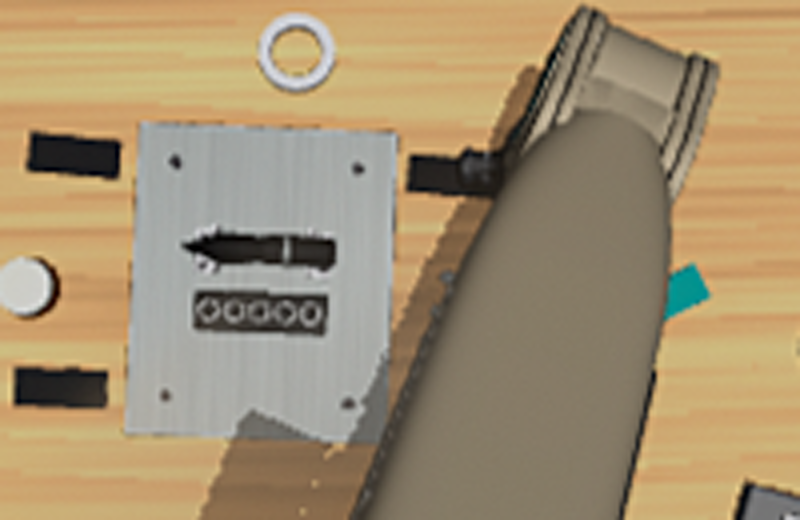

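The plate is level and undisturbed, the FR shim at (430,172) hasn't moved, and the fingers are behind it. I'll advance toward the heel.

```bash
python3 -m creep '[0,0.03,0.01,0,0,0, 0,0.05,0.01,0,0,0, 0,0.07,0.01,0,0,0, 0,0.07,0.01,0,0,0]' | grep -E "pos|ft"
python3 -m creep '[0,0.015,0,0,0,0, 0.002,0.03,0,0,0,0, 0.003,0.045,0,0,0,0, 0.003,0.06,0,0,0,0, 0.003,0.06,0,0,0,0]' | grep -E "pos|ft"
python3 -m creep '[0,0.015,0,0,0,0, 0.003,0.03,0,0,0,0, 0.003,0.045,0,0,0,0, 0.005,0.06,0,0,0,0, 0.005,0.06,0,0,0,0]' | grep -E "pos|ft"
```

```text
ee_pos: [0.6016, -0.1939, 0.0038]
ft_force: [-0.1, -0.9, 0.8]
ee_pos: [0.602, -0.1852, 0.0037]
ft_force: [0.0, 0.3, -0.1]
ee_pos: [0.6028, -0.1761, 0.0037]
ft_force: [0.0, -0.4, -0.4]
```

```bash
python3 -m creep '[0,0.015,0,0,0,0, 0.003,0.03,0,0,0,0, 0.003,0.045,0,0,0,0, 0.005,0.06,0,0,0,0, 0.005,0.06,0,0,0,0]' | grep -E "pos|ft"
python3 - <<'E'
from h import *
im,d=optics.camera("top"); cv2.imwrite("pics/top2.png",cv2.resize(im[130:260,180:380],(800,520),interpolation=cv2.INTER_CUBIC))
E
```

```text
ee_pos: [0.6036, -0.1672, 0.0037]
ft_force: [-0.1, 0.7, 0.3]
```

View pics/top2.png

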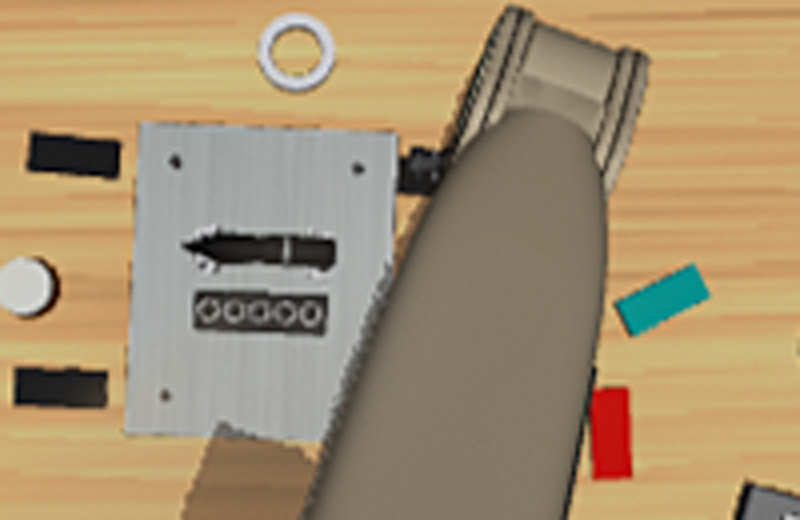

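The shim has reached the plate's edge at (400,172) and is sliding under without resistance. I'll go on in smaller steps.

```bash
python3 -m creep '[0,0.015,0,0,0,0, 0.003,0.03,0,0,0,0, 0.003,0.045,0,0,0,0, 0.003,0.045,0,0,0,0]' | grep -E "pos|ft"
python3 -m creep '[0,0.015,0,0,0,0, 0.002,0.02,0,0,0,0, 0.002,0.02,0,0,0,0]' | grep -E "pos|ft"
python3 -m creep '[0,0.015,0,0,0,0, 0.002,0.02,0,0,0,0, 0.002,0.02,0,0,0,0]' | grep -E "pos|ft"
```

```text
ee_pos: [0.604, -0.1604, 0.0037]
ft_force: [-0.5, 0.4, 0.2]
ee_pos: [0.6043, -0.1577, 0.0038]
ft_force: [0.3, -0.2, -0.2]
ee_pos: [0.6046, -0.1547, 0.0038]
ft_force: [0.6, 0.4, 0.8]
```

```bash
python3 -m creep '[0,0.01,0,0,0,0, 0.002,0.017,0,0,0,0, 0.002,0.017,0,0,0,0]' | grep -E "pos|ft"
python3 -m creep '[0,0.01,0,0,0,0, 0,0.013,0,0,0,0, 0,0.013,0,0,0,0]' | grep -E "pos|ft"
```

```text
ee_pos: [0.6049, -0.1521, 0.0038]
ft_force: [-0.1, -0.3, 0.0]
ee_pos: [0.6049, -0.151, 0.0038]
ft_force: [-0.2, -3.4, -0.4]
```

```bash
python3 -m creep '[0,0.007,0,0,0,0, 0,0.007,0,0,0,0, 0,0.007,0,0,0,0]' | grep -E "pos|ft"
python3 -m creep '[0,0.005,0,0,0,0, 0,0.005,0,0,0,0, 0,0.005,0,0,0,0]' | grep -E "pos|ft"
```

```text
ee_pos: [0.605, -0.1505, 0.0038]
ft_force: [-1.0, -4.2, -2.3]
ee_pos: [0.6049, -0.1504, 0.0038]
ft_force: [-0.4, -6.6, -1.2]
```

```bash
python3 -m creep '[0,0.005,0,0,0,0, 0,0.005,0,0,0,0, 0,0.005,0,0,0,0]' | grep -E "pos|ft"
python3 -m creep '[0,0.004,0,0,0,0, 0,0.004,0,0,0,0, 0,0.004,0,0,0,0]' | grep -E "pos|ft"
```

```text
ee_pos: [0.605, -0.1502, 0.0039]
ft_force: [-1.3, -8.3, -2.2]
ee_pos: [0.605, -0.1501, 0.0039]
ft_force: [-1.0, -8.9, -1.7]
```

```bash
python3 -m creep '[0,0.006,0,0,0,0, 0,0.006,0,0,0,0, 0,0.006,0,0,0,0]' | grep -E "pos|ft"
python3 -m creep '[0,-0.03,0,0,0,0, 0,-0.1,0,0,0,0, 0,-0.2,0,0,0,0, 0,-0.2,0.2,0,0,0, 0,-0.2,0.5,0,0,0, 0.08,0.1,0.53,0,0,0, 0.08,0.3,0.53,0,0,0, 0.08,0.5,0.53,0,0,0, 0.08,0.5,0.53,0,0,0]' | grep -E "pos|ft"
```

```text
ee_pos: [0.605, -0.1499, 0.004]
ft_force: [-1.1, -10.5, -2.0]
ee_pos: [0.6166, -0.0684, 0.0833]
ft_force: [-0.1, -1.3, 0.4]
```

It was snug at 10.5 N with no further motion. Now I'll press the FR corner again.

```bash
python3 -m creep '[0,-0.04,-0.2,0,0,0, 0,-0.04,-0.38,0,0,0, 0,-0.04,-0.425,0,0,0, 0,-0.04,-0.425,0,0,0, 0,-0.04,-0.425,0,0,0]' | grep -E "pos|ft"
python3 -m creep '[0,0,-0.013,0,0,0, 0,0,-0.013,0,0,0, 0,0,-0.013,0,0,0]'| grep -E "pos|ft"
python3 -m creep '[0,0,-0.01,0,0,0, 0,0,-0.01,0,0,0, 0,0,-0.01,0,0,0]'| grep -E "pos|ft"
python3 -m creep '[0,0,-0.01,0,0,0, 0,0,-0.01,0,0,0, 0,0,-0.01,0,0,0]'| grep -E "pos|ft"
```

```text
ee_pos: [0.6178, -0.078, 0.0204]
ft_force: [0.5, 0.5, 1.3]
ee_pos: [0.6175, -0.0774, 0.0183]
ft_force: [0.4, -0.4, -0.3]
ee_pos: [0.6169, -0.0772, 0.0161]
ft_force: [-0.6, 0.5, 0.4]
ee_pos: [0.6169, -0.0772, 0.016]
ft_force: [-3.6, 0.2, 8.9]
```

```bash
python3 -m creep '[0,0,-0.01,0,0,0, 0,0,-0.01,0,0,0, 0,0,-0.01,0,0,0, 0,0,-0.01,0,0,0, 0,0,-0.01,0,0,0]'| grep -E "pos|ft"
python3 -m creep '[0,0,0.02,0,0,0, 0,0,0.1,0,0,0, 0,0,0.4,0,0,0, 0,0,0.8,0,0,0, 0,0,1,0,0,0, 0,-0.4,1,0,0,0, 0,-0.8,1,0,0,0, 0,-1,1,0,0,0, 0,-1,1,0,0,0]'| grep -E "t:|pos|ft"
python3 -m creep '[-0.3,-0.3,0,0,0,0, -0.6,-0.6,0,0,0,0, -0.9,-0.9,0,0,0,0, -0.9,-0.9,0,0,0,0, -0.9,-0.9,0,0,0,0]'| grep -E "t:|pos|ft"
python3 - <<'E'
from h import *
im,d=optics.camera("top"); np.savez("top3.npz",im=im,d=d); cv2.imwrite("pics/top3.png",cv2.resize(im[130:260,180:380],(800,520),interpolation=cv2.INTER_CUBIC))
E
sed 's/top0.npz/top3.npz/' m.py > m3.py; python3 m3.py | cut -c1-110
```

```text
ee_pos: [0.6169, -0.0772, 0.0159]
ft_force: [-5.6, 1.1, 16.5]
t: 16.8
ee_pos: [0.6173, -0.2335, 0.1638]
ee_rot: [3.137, -0.099, 0.003]
ft_force: [-0.1, 1.3, -0.4]
t: 17.3
ee_pos: [0.4788, -0.3649, 0.1633]
ee_rot: [3.139, -0.098, -0.002]
ft_force: [-0.2, 0.6, -0.2]
plate ((525.9000854492188, 4.45208740234375), (200.33544921875, 239.62310791015625), 86.79965209960938) [[400.
FL ((625.9039916992188, 148.4212646484375), (68.94803619384766, 28.126089096069336), 83.13125610351562) [[607.
NL ((447.3551940917969, 159.63259887695312), (67.57141876220703, 27.509273529052734), 89.14059448242188) [[433
FR ((606.63525390625, -117.74298095703125), (34.02128982543945, 28.02685546875), 88.96649932861328) [[592.2999
NR ((427.62677001953125, -137.34457397460938), (67.50869750976562, 27.494863510131836), 89.1380386352539) [[41
jar [0.52260309 0.18181548 0.038     ]
sp [ 0.50546149 -0.17291349  0.        ]
```

View pics/top3.png

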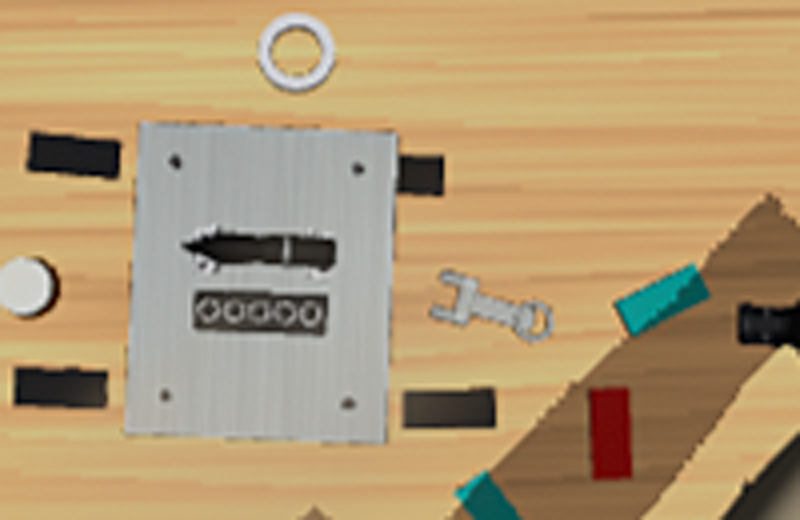

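The FR shim shows about 35 of its 70 mm outside the plate, so it is roughly 33 mm in. The plate and the other three shims haven't moved, and FR held at 16.5 N. I'm handing in.

```bash
python3 -c "
from station import ctrl; print(ctrl.finish_job())"
```

```text
the job is handed in; nothing more can be done
None
```

The far right corner was the one that gave (6 mm at about 3 N); I pushed its shim in until snug at 10.5 N, it then held a 16.5 N press without giving, and the arm is clear with the job handed in (near right was rigid; the two left corners were not pressed).

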